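Thread the test spindle through the torque tester's two guide bushings and hold it

ROBOT

A 6-joint arm with a two-finger parallel gripper is mounted at the origin on the work surface. World frame = base frame: x ahead of the robot, y to its left, z up, the work surface at z = 0. Lengths are in m, angles in rad, forces in N, time in s.
With the tool pointing down it reaches from about 0.25 to 0.8 m from the base axis. Payload 8.5 kg.
Tool frame: the origin (TCP) lies midway between the tips of the shut fingers; the grasp point (between the pads) lies 19 mm behind it (env.hold_point_z is the distance from the TCP to the grasp point, in m); y points along the fingers, z is the direction in which the jaws open and shut, and the axes are right-handed (so a half turn about y gives the same grasp; the last joint's range is limited). The gripper opens to 85 mm and grips with 20 to 120 N. Pads are 22 mm wide; open, the fingers measure 114 mm over their backs; the gripper's body (76 mm by 85 mm) begins 54 mm behind the grasp point. The pads swing forward as they close: fully open they stand 13 mm farther back than shut.
Start: joints at [-1.143, 0.238, -0.013, 1.319, 0, 1.571], TCP at [0.218, -0.478, 0.231] pointing down, gripper open.
Joint ranges: [-2.66, 2.66], [-1.03, 1.9], [-1.14, 1.46], [-1.82, 2.27], [-1.45, 1.34], [-3.14, 3.14]. Speed limits (rad/s): [2.22, 2.22, 2.79, 3.14, 3.14, 3.14].

INTERFACE

Orientations are given as a rotation vector (axis times angle).
In Python, from plant import env gives the robot as it stands. The module is installed in compiled form; this text tells all that it offers.
- The arm moves only by the tool send_rows, never from a script. Its argument "motion" is a list that holds one entry, the list of rows, each a list of 7 numbers: the shift along the tool's x, y, z in cm, then the turn, a rotation vector about the tool's x, y, z in degrees, then the gripper's target within -1 to 1 (fully open at 1, half-way at 0, shut at -1). A call has 1 to 8 rows; each row shifts and turns the commanded pose from where the row before left it, along the tool's axes as they then stand; what a row does not reach is not made up. A row lasts 1/12 s, in which the tool goes at most 41.7 mm and 7.16 degrees, less where a joint would pass 70% of its speed; a pose out of reach is approached as far as the arm can. A call is refused whole if a number of a shift passes 4.17 or a number of a turn 7.16, either way. A call with a gripper value outside its range is refused whole. The fingers move at their own pace and stop on an object; "force" is the grip in N (left out, the last holds). Time passes only in rows, so rows that do not move let the fingers close. It gives the time, the measured TCP pose, the force and the opening at its end, in the units of the state.
- env.state(): the state, without advancing time (a new reading comes with each control period).
- env.read_camera(name): name is "scene" or "side" or "wrist"; returns (picture, depth): 384x512x3 uint8, red, green, blue; 384x512 float32, m along the optical axis (not along the pixel's ray), 0 where there is no reading.
- env.get_calibration(name): a dict with "fx", "fy", "cx", "cy" (pixels), "position" and "attitude" of the camera in the world. Camera axes: x right, y up, looking along -z (the intrinsics and any distortion apply to the point x, -y, -z); pixel columns grow to the right and rows downward; lengths in m; the calibration is good to about 2 mm. The wrist camera is an equidistant fisheye: a pixel r from the principal point sees the ray r / f radians off the axis. A picture is of the moment at which its call begins: read the wrist's pose just before it. get_calibration takes no time and is no camera call; for the wrist camera it gives the pose at the moment of the call.
- env.job_done(): hands the job in, once; it reports no verdict.
The state is a dict: "clock": time; "qpos": joint angles; "qvel": joint speeds; "joint_torque": joint torques, N m; "ee_pos": TCP position; "ee_rot": TCP orientation; "contact_force": force on the tool from outside, world axes, zero at the start; "ft_torque": the same for the moment, N m; "gripper_width": opening from 0.0 (shut) to 1.0 (fully open).
Only numpy, scipy, OpenCV 4.12 (cv2) and the standard library are available. Lean on these libraries where they do the work, as an engineer would, in place of code of your own. Each camera call takes 0.05 s, during which the arm holds its last target.

TASK

Lift the long, slim-headed test spindle out of the spindle rack and thread it nose down through the upper and then the lower guide bushing of the torque tester's stand. Stop with the nose about midway in the gap between the lower bushing and the tester's cup, and finish there, still holding the spindle, so that the clamp screws can be tightened on it; let go, it would slide down onto the tester. The tester is being zeroed, so the spindle must never touch it, and the short spindle and the loose parts on the mat stay where they are.

Things in the scene. Friction and masses are not known exactly. Their poses are not given: they have to be found in the camera images.
- spindle: the loose long test spindle, steel, about 180 g: a round shaft 10 mm thick and 114 mm long, its lowest 12 mm tapering to a 4 mm nose, under a slim knurled round head 20 mm across and 50 mm tall. Origin at the nose's end, z up the shaft; its turn about z does not matter. It starts hanging upright in a rack hole, its head's underside on the rack's top plate, its nose 16 mm above the bench
- spindle_head (a point): the centre of the long spindle's knurled head (25 mm above the head's underside, 139 mm above the nose): the place to grip it, from above, round and the same from every side
- spindle_shoulder (a point): centre of the underside of the long spindle's head, 114 mm above its nose
- spindle_nose (a point): the end of the long spindle's nose, on its axis
- stand: the tester's stand, fixed, upright: grey base plate 150 x 200 mm, 12 mm high; a post 26 mm thick, 168 mm high (the highest part), 82 mm from the bushing axis along the stand's +y; two grey clamp arms hold the guide bushings one above the other on one vertical axis, each with a clamp screw that reaches 34 mm from the axis towards -x. Origin on the bench under the bushing axis
- upper_mouth (a point): centre of the upper bushing's open mouth, 165 mm above the bench: a flared brass lead-in about 21 mm across inside, narrowing over 8 mm to a bore of 12.5 mm; the bushing is 22 mm long in all and its boss 36 mm across outside
- upper_exit (a point): centre of the upper bushing's lower end, 143 mm above the bench
- lower_mouth (a point): centre of the lower bushing's open mouth, 107 mm above the bench, the same flared lead-in and 12.5 mm bore as the upper one
- lower_exit (a point): centre of the lower bushing's lower end, 85 mm above the bench
- tester: the squat round steel torque tester, 100 mm across, fixed on the stand's base plate under the bushings; origin on its axis at its underside, 12 mm above the bench
- cup_top (a point): centre of the top of the tester's cup (25 mm across), 58 mm above the bench, on the bushing axis, 27 mm below the lower bushing's lower end
- rack: the spindle rack, fixed: a grey steel bench, base 75 x 260 mm, an upright plate at each end, and a top plate 55 x 260 x 6 mm whose top is 130 mm above the bench, with three 14 mm holes in a row along its y at -90, 0 and +90 mm. Origin on the bench under the middle hole. The middle hole is empty, the long and the short spindle hang in the outer two, either way round
- short_head (a point): centre of the squat head (34 mm across, 16 mm tall) of the short spindle, which hangs in another hole of the rack and is not wanted; its shaft is only 60 mm long
- knob_center (a point): centre of the loose matte black frequency knob (42 mm across, 24 mm tall) on the mat
- toggle_center (a point): the loose toggle assembly on the mat: a black switch block 30 x 22 mm with a bright lever on top, 61 mm tall; this point is half-way up
- lens_center (a point): centre of the loose amber lens cap (30 mm across, 18 mm tall) on the mat
There are look-alikes about, which are no part of the job. Leave any pink look-alike of the spindle alone.

How it is judged:
On the way, in this order (a step that is already met when the one before it is completed fails the run):
1. the long spindle is held by the fingers, lifted clear of the rack's top plate (height (world z) of spindle_nose above 0.135 m and contact force between the fingers and spindle above 1 N), for 0.1 s.
2. its nose has come through the upper bushing, in line with it (z of spindle_nose in the frame of upper_exit below -0.004 m and horizontal distance between spindle_nose and upper_exit below 0.005 m), for 0.1 s.
At the end, for the whole second after the job is handed in: the long spindle is upright (0.06 rad) in both bushings, nose 5.5 to 21.5 mm below the lower one and within 5 mm of its axis, head's underside over 5 mm above the upper mouth and within 6 mm of the axis, still (0.02 m/s), gripped with over 1 N, not touching the tester (z of spindle_nose in the frame of lower_exit between -0.0215 and -0.0055 m and horizontal distance between spindle_nose and lower_exit below 0.005 m and horizontal distance between spindle_shoulder and upper_mouth below 0.006 m and z of spindle_shoulder in the frame of upper_mouth above 0.005 m and angle between spindle_nose's own z axis and vertical below 0.06 rad and contact force between the fingers and spindle above 1 N and linear speed of spindle below 0.02 m/s and contact force between spindle and tester below 0.3 N); the arm keeps its last pose, push and grip.
It fails at once if the long spindle touches the tester (more than 0.5 N) (contact force between spindle and tester above 0.5 N).
It fails at once if the short spindle is moved by more than 25 mm (distance of short_head from where it was at the start of the episode above 0.025 m).
It fails at once if the frequency knob is moved by more than 25 mm (distance of knob_center from where it was at the start of the episode above 0.025 m).
It fails at once if the toggle assembly is moved by more than 25 mm (distance of toggle_center from where it was at the start of the episode above 0.025 m).
It fails at once if the amber lens cap is moved by more than 25 mm (distance of lens_center from where it was at the start of the episode above 0.025 m).
It also fails if it takes over 50 s, if anything falls off the work surface, if the arm or the gripper's body presses on something with over 40 N, if the wrist force passes 120 N, or if a joint passes its speed limit or range.

## Working session

There is one attempt and no reset: what is moved stays moved. The work goes in short steps, Python scripts to look and compute and a tool call to move; the robot and the scene stay as the last step left them, time stands still between calls to the robot, and variables do not carry over. Pictures are saved under pics/ and viewed, and the job is handed in when it is done.

Besides the shell and the picture viewer there is one more tool, called by a JSON object that holds its "op" and its "data". send_rows: Moves the arm, as the interface text tells. Its arguments: {"type":"object","properties":{"motion":{"type":"array","items":{"type":"array","items":{"type":"array","items":{"type":"number"}}}},"force":{"type":"number"}},"required":["motion"]}

```bash
mkdir -p pics; cat > h.py <<'E'
import numpy as np, cv2
from plant import env
def snap(n,tag):
    im,d=env.read_camera(n); cv2.imwrite(f'pics/{tag}.png',cv2.cvtColor(im,cv2.COLOR_RGB2BGR)); np.save(f'pics/{tag}_d.npy',d); return im,d
E
python3 - <<'E'
from h import *
print(env.state()); 
for n in ['scene','side','wrist']:
    print(n,env.get_calibration(n)); snap(n,n+'0')
E
```

```text
{'clock': 0.0, 'qpos': array([-1.14298587e+00,  2.38758591e-01, -1.42822826e-02,  1.31915027e+00,
       -1.66168936e-05,  1.57077017e+00]), 'qvel': array([-0.0001784 ,  0.00024308,  0.00079481,  0.00047945, -0.0008616 ,
       -0.00176055]), 'joint_torque': array([-2.94490228e-04, -5.38781977e+01,  3.46436691e+01,  1.80849968e-02,
       -5.64126265e-05,  1.60522893e-05]), 'ee_pos': array([ 0.21763739, -0.4773149 ,  0.23067833]), 'ee_rot': array([-0.43158282,  1.98656413, -1.98380231]), 'contact_force': array([0.48423048, 0.6905688 , 0.02606733]), 'ft_torque': array([-0.05861003,  0.00968789, -0.05288558]), 'gripper_width': 0.9991071969286243}
scene {'fx': 401.7450713242751, 'fy': 401.7450713242751, 'cx': 252.35102943575535, 'cy': 191.641065535055, 'position': array([1.16751439, 0.48587568, 0.59917789]), 'attitude': array([0.52303278, 1.10384066, 2.06198867])}
side {'fx': 492.98525508436524, 'fy': 492.98525508436524, 'cx': 252.1522072432029, 'cy': 194.34863596599652, 'position': array([ 0.43198379, -0.91109365,  0.932528  ]), 'attitude': array([ 0.85183877, -0.08067259, -0.15987552])}
wrist {'fx': 297.3186396354542, 'fy': 297.3186396354542, 'cx': 253.88762252877802, 'cy': 191.3305407490153, 'position': array([ 0.29450371, -0.44303955,  0.37479114]), 'attitude': array([-0.29340225,  0.18999114, -1.13085675])}
```

View pics/scene0.png

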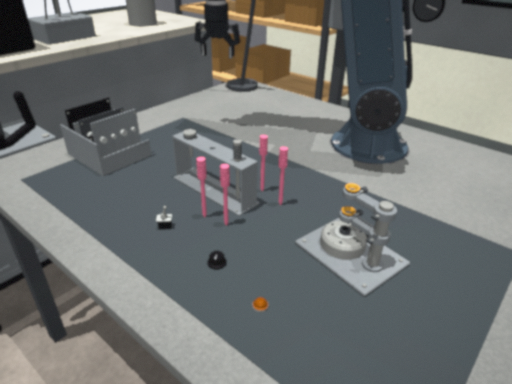

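View pics/side0.png

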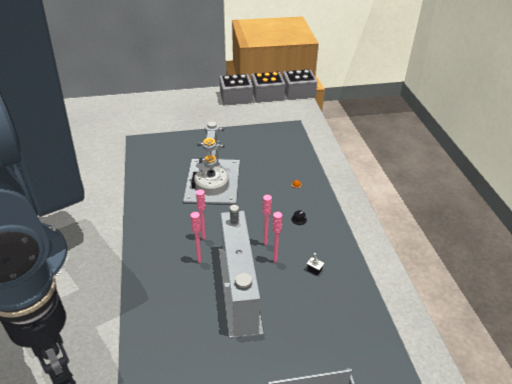

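View pics/wrist0.png

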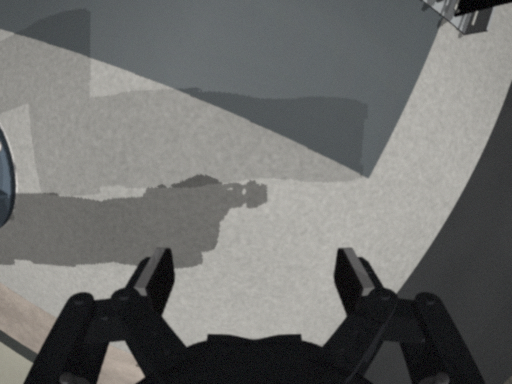

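Candidates for the long spindle:
- The dark slim head in the rack: scene (237,149), side (234,214). It fits the description.
- The squat head, which is the short spindle: scene (190,135), side (243,281).
- Four pink look-alikes: scene (202,160), (225,168), (263,140), (283,150); side (200,195), (196,215), (267,198), (277,215).
- The stand post top: scene (385,208).

I'll check the choice in a close crop.

```bash
python3 - <<'E'
import cv2,numpy as np
a=cv2.imread('pics/side0.png'); b=cv2.imread('pics/scene0.png')
c=cv2.resize(a[105:335,170:330],None,fx=2.5,fy=2.5,interpolation=cv2.INTER_CUBIC)
d=cv2.resize(b[115:290,165:425],None,fx=3,fy=3,interpolation=cv2.INTER_CUBIC)
cv2.imwrite('pics/c1.png',c);cv2.imwrite('pics/c2.png',d)
E
```

```text
(no output)
```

View pics/c1.png

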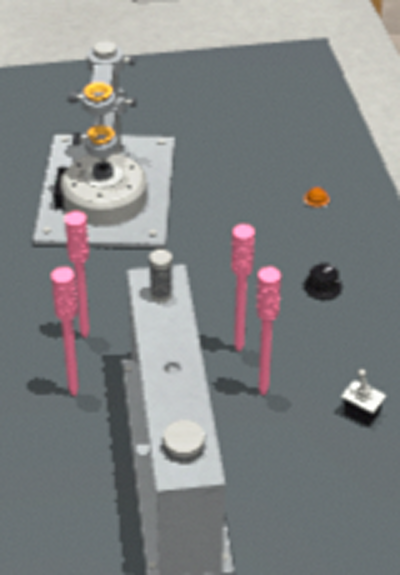

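View pics/c2.png

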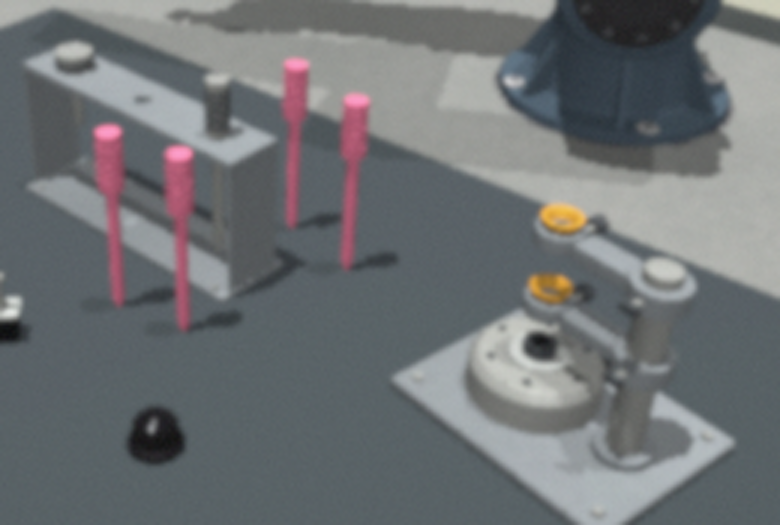

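```bash
cat >> h.py <<'E'
from scipy.spatial.transform import Rotation as R
def ray(c,u,v):
    x=np.array([(u-c['cx'])/c['fx'],-(v-c['cy'])/c['fy'],-1.]); return c['position'],R.from_rotvec(c['attitude']).as_matrix()@x
def onz(c,u,v,z):
    p,d=ray(c,u,v); return p+d*(z-p[2])/d[2]
def two(c1,a,c2,b):
    p1,d1=ray(c1,*a);p2,d2=ray(c2,*b)
    t=np.linalg.lstsq(np.c_[d1,-d2],p2-p1,rcond=None)[0]
    A,B=p1+d1*t[0],p2+d2*t[1]; return (A+B)/2,np.linalg.norm(A-B)
def proj(c,X):
    q=R.from_rotvec(c['attitude']).as_matrix().T@(np.asarray(X)-c['position'])
    return c['cx']+c['fx']*q[0]/-q[2], c['cy']-c['fy']*q[1]/-q[2]
E
python3 - <<'E'
from h import *
np.set_printoptions(precision=4,suppress=True)
s=env.get_calibration('side');c=env.get_calibration('scene')
S=lambda x,y:(170+(x+.5)/2.5-.5,105+(y+.5)/2.5-.5); C=lambda x,y:(165+(x+.5)/3-.5,115+(y+.5)/3-.5)
for n,a,b,z in [('head',(160,258),(217,80),.18),('short',(183,437),(76,52),.146),('hole',(172,367),(142,98),.13),
 ('upm',(97,93),(562,217),.165),('lowm',(101,136),(550,288),.107),('post',(103,47),(664,270),.168)]:
    a=S(*a);b=C(*b); print(n,a,b,onz(s,*a,z)[:2],onz(c,*b,z)[:2],*two(s,a,c,b))
for a,b in [((64,275),(297,65)),((76,220),(356,101)),((243,232),(180,154)),((268,275),(109,132)),]:
    a=S(*a);b=C(*b);print('pink',onz(s,*a,.167)[:2],onz(c,*b,.167)[:2],*two(s,a,c,b))
for n,im,col in [('side','side0',s),('scene','scene0',c)]:
    hsv=cv2.cvtColor(cv2.imread(f'pics/{im}.png'),cv2.COLOR_BGR2HSV)
    m=cv2.inRange(hsv,(10,150,150),(30,255,255)); k,l,st,ce=cv2.connectedComponentsWithStats(m)
    for i in range(1,k):
        if st[i,4]>15: print(n,st[i],ce[i])
E
```

```text
head (233.7, 207.9) (237.0, 141.33333333333334) [ 0.5374 -0.0992] [ 0.542  -0.0928] [ 0.5379 -0.0965  0.1773] 0.0002115550629604723
short (242.9, 279.5) (190.0, 132.0) [ 0.5295 -0.2778] [ 0.5339 -0.2688] [ 0.5296 -0.2746  0.1425] 0.0009003223710900786
hole (238.5, 251.5) (212.0, 147.33333333333334) [ 0.5344 -0.1864] [ 0.5355 -0.1856] [ 0.5346 -0.1862  0.1296] 0.0005031328389761364
upm (208.5, 141.9) (352.0, 187.0) [0.5106 0.1885] [0.5161 0.1977] [0.5107 0.195  0.1609] 0.0009513508845070298
lowm (210.1, 159.1) (348.0, 210.66666666666669) [0.512  0.1883] [0.517  0.1986] [0.512  0.1957 0.1023] 0.0017066842383784
post (210.9, 123.5) (386.0, 204.66666666666669) [0.5266 0.273 ] [0.5328 0.278 ] [0.5273 0.2767 0.165 ] 0.0013211859705246493
pink [ 0.4506 -0.0933] [ 0.4576 -0.0807] [ 0.4503 -0.0872  0.1619] 0.0012726100621454407
pink [ 0.4684 -0.0194] [ 0.4766 -0.0053] [ 0.4683 -0.0119  0.1612] 0.0012238606490382277
pink [ 0.6214 -0.0624] [ 0.629  -0.0493] [ 0.6225 -0.0561  0.1615] 0.0005838315193597995
pink [ 0.6322 -0.1238] [ 0.6406 -0.1113] [ 0.6338 -0.1186  0.1617] 0.0005748924762528122
side [233  21   3  10  18] [233.8889  24.7222]
side [271  77   5   4  16] [273.   78.5]
side [204 139  11   6  43] [208.7442 141.    ]
side [205 156  11   6  39] [210.0256 157.9487]
side [292 180   9   8  48] [296.4792 183.3125]
scene [346 184  13   8  65] [351.9385 187.3077]
scene [342 207  13   8  58] [347.7241 209.8793]
scene [254 298  12  12  94] [259.4681 303.4149]
```

```bash
cat >> h.py <<'E'
np.set_printoptions(precision=4,suppress=True)
def plan(p,Rt):
    "shift (cm, current tool axes) and turn (deg) to target"
    s=env.state(); Rc=R.from_rotvec(s['ee_rot']).as_matrix()
    print('pos',s['ee_pos'],'f',s['contact_force'],'w',s['gripper_width'],'clk',s['clock'])
    print('shift cm',Rc.T@(np.asarray(p)-s['ee_pos'])*100,'turn deg',np.degrees(R.from_matrix(Rc.T@Rt).as_rotvec()))
E
python3 - <<'E'
from h import *
s=env.state(); print(R.from_rotvec(s['ee_rot']).as_matrix(), env.hold_point_z)
E
```

```text
[[-0.9099 -0.0005  0.4148]
 [-0.4148  0.001  -0.9099]
 [ 0.     -1.     -0.0011]] 0.0187
```

{"op": "send_rows", "data": {"motion": [[[0,-0.6,0,0,-6.9,0,0],[0,-0.6,0,0,-6.9,0,0],[0,-0.6,0,0,-6.9,0,0],[0,-0.6,0,0,-6.9,0,0],[0,-0.6,0,0,-6.9,0,0],[0,-0.6,0,0,-6.9,0,0],[0,-0.6,0,0,-6.9,0,0],[0,-0.6,0,0,-6.9,0,0]]], "force": 40}}

```text
clock: 0.82
ee_pos: [0.2177, -0.4775, 0.2793]
ee_rot: [-1.122, 1.336, -1.335]
contact_force: [-0.9, 0.1, 0.3]
gripper_width: 0.499
```

```bash
cat >> h.py <<'E'
def Rd(yaw):
    z=np.array([np.cos(yaw),np.sin(yaw),0]); y=np.array([0,0,-1.]); return np.c_[np.cross(y,z),y,z]
E
python3 - <<'E'
from h import *
print(env.state()['qpos'])
plan([.538,-.096,.29],Rd(np.radians(-10)))
E
```

```text
[-1.143   0.2275  0.0943  1.4383  0.      0.6014]
pos [ 0.2177 -0.4775  0.2793] f [-0.8653  0.1194  0.2597] w 0.4992499784644615 clk 0.8167
shift cm [-43.1106  -1.052   24.9555] turn deg [ 0.0216  0.0524 -0.0335]
```

{"op": "send_rows", "data": {"motion": [[[-3.3,-0.1,1.9,0,0,0,0],[-3.3,-0.1,1.9,0,0,0,0],[-3.3,-0.1,1.9,0,0,0,0],[-3.3,-0.1,1.9,0,0,0,0],[-3.3,-0.1,1.9,0,0,0,0],[-3.3,-0.1,1.9,0,0,0,0],[-3.3,-0.1,1.9,0,0,0,0],[-3.3,-0.1,1.9,0,0,0,0]]]}}

```text
clock: 1.48
ee_pos: [0.4153, -0.2433, 0.2873]
ee_rot: [-1.119, 1.34, -1.34]
contact_force: [1.2, -1.4, 0.9]
gripper_width: 0.498
```

{"op": "send_rows", "data": {"motion": [[[-3.3,-0.1,1.9,0,0,0,0],[-3.3,-0.1,1.9,0,0,0,0],[-3.3,0,1.9,0,0,0,0],[-3.3,0,1.9,0,0,0,0],[0,0,0,0,0,0,0],[0,0,0,0,0,0,0]]]}}

```text
clock: 1.98
ee_pos: [0.5136, -0.1271, 0.2886]
ee_rot: [-1.122, 1.339, -1.337]
contact_force: [-0.3, -0.3, -0.6]
gripper_width: 0.502
```

```bash
python3 - <<'E'
from h import *
print(env.state()['qpos'])
plan([.538,-.096,.29],Rd(np.radians(-10)))
print(env.get_calibration('wrist'))
snap('wrist','w1')
E
```

```text
[-0.2426  0.2347  0.1273  1.4647  0.0001  1.5042]
pos [ 0.5136 -0.1271  0.2886] f [-0.338  -0.3276 -0.5699] w 0.5022031400506266 clk 1.9833
shift cm [-3.4872 -0.1458  1.8532] turn deg [ 0.0759 -0.0831 -0.0082]
{'fx': 297.3186396354542, 'fy': 297.3186396354542, 'cx': 253.88762252877802, 'cy': 191.3305407490153, 'position': array([ 0.5289, -0.0448,  0.4326]), 'attitude': array([-0.3303,  0.0296, -0.1732])}
```

View pics/w1.png

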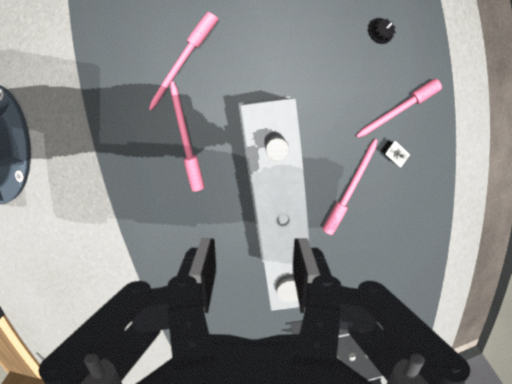

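The wrist view shows the slim steel head's top at about (277,149), the empty hole at (283,220) and the short head at (287,289). The pink look-alikes stand to either side, clear of the rack.

```bash
cat >> h.py <<'E'
def wray(c,u,v):
    K=np.array([[c['fx'],0,c['cx']],[0,c['fy'],c['cy']],[0,0,1.]])
    q=cv2.fisheye.undistortPoints(np.array([[[u,v]]],float),K,np.zeros(4))[0,0]
    return c['position'],R.from_rotvec(c['attitude']).as_matrix()@np.array([q[0],-q[1],-1])
def wz(c,u,v,z):
    p,d=wray(c,u,v); return p+d*(z-p[2])/d[2]
E
python3 - <<'E'
from h import *
b=cv2.imread('pics/w1.png')
cv2.imwrite('pics/w1c.png',cv2.resize(b[90:310,230:330],None,fx=6,fy=6,interpolation=cv2.INTER_CUBIC)[:600])
E
```

```text
(no output)
```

View pics/w1c.png

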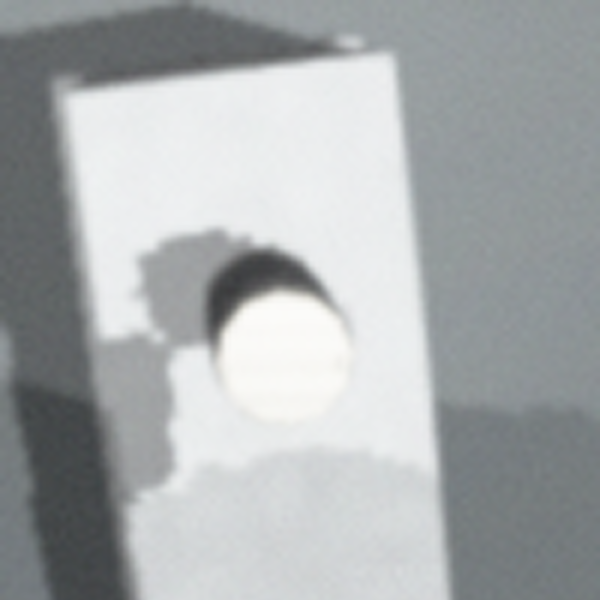

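```bash
python3 - <<'E'
from h import *
c=env.get_calibration('wrist')
print(wz(c,277,148.7,.18),wz(c,275,140.5,.130),wz(c,283,220,.13),wz(c,287,289,.146))
plan([.538,-.096,.24],Rd(np.radians(-10)))
E
```

```text
[ 0.5393 -0.0966  0.18  ] [ 0.5408 -0.0978  0.13  ] [ 0.5359 -0.1876  0.13  ] [ 0.5281 -0.2725  0.146 ]
pos [ 0.5129 -0.1282  0.2888] f [0.2854 0.1042 0.5342] w 0.5010484926263133 clk 2.0333
shift cm [-3.6098  4.8769  1.9126] turn deg [ 0.0727 -0.1784  0.0082]
```

{"op": "send_rows", "data": {"motion": [[[-1.75,0,1.0,0,0,0,0],[-1.75,0,1.0,0,0,0,0],[0,2.5,0,0,0,0,0],[0,2.5,0,0,0,0,0],[0,0,0,0,0,0,0],[0,0,0,0,0,0,0]]]}}

```text
clock: 2.53
ee_pos: [0.5374, -0.0988, 0.2389]
ee_rot: [-1.12, 1.344, -1.34]
contact_force: [0.5, 0.6, 0.7]
gripper_width: 0.501
```

```bash
python3 - <<'E'
from h import *
plan([.539,-.0966,.136],Rd(np.radians(-10)))
c=env.get_calibration('wrist');snap('wrist','w2')
q=R.from_rotvec(c['attitude']).as_matrix().T@(np.array([.539,-.0966,.18])-c['position']);th=np.arccos(-q[2]/np.linalg.norm(q));r=c['fx']*th/np.hypot(q[0],q[1]);print(c['cx']+r*q[0],c['cy']-r*q[1])
E
```

```text
pos [ 0.5374 -0.0988  0.2389] f [0.4513 0.5877 0.7305] w 0.501157822825608 clk 2.5333
shift cm [-0.2499 10.2945  0.1473] turn deg [ 0.1488 -0.3845  0.0027]
254.93964226596663 205.96238479603363
```

View pics/w2.png

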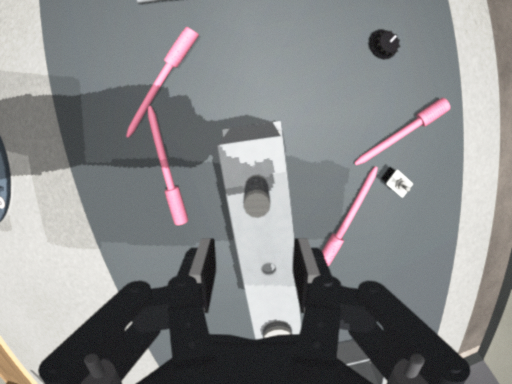

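{"op": "send_rows", "data": {"motion": [[[-0.2,1.5,0.2,0,-0.3,0,0],[0,1.5,0,0,0,0,0],[0,1.5,0,0,0,0,0],[0,1.5,0,0,0,0,0],[0,1.5,0,0,0,0,0],[0,1.5,0,0,0,0,0],[0,1.2,0,0,0,0,0],[0,0,0,0,0,0,0]]]}}

```text
clock: 3.25
ee_pos: [0.5406, -0.0969, 0.137]
ee_rot: [-1.122, 1.338, -1.337]
contact_force: [-0.8, 0.8, -0.9]
gripper_width: 0.498
```

```bash
python3 - <<'E'
from h import *
plan([.539,-.0966,.136],Rd(np.radians(-10)))
snap('wrist','w3')
E
```

```text
pos [ 0.5406 -0.0969  0.137 ] f [-0.8344  0.8491 -0.8556] w 0.49761307086587436 clk 3.25
shift cm [ 0.0001  0.0957 -0.1661] turn deg [ 0.0624 -0.0463 -0.0012]
```

View pics/w3.png

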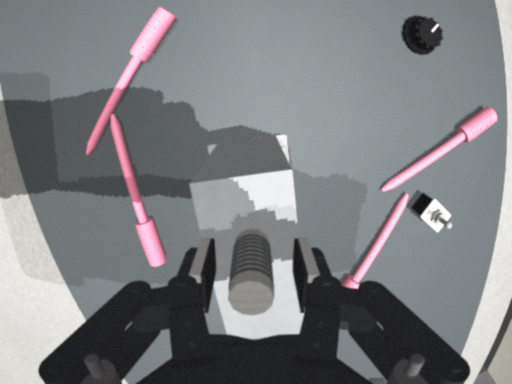

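The head stands between the pads: column 251, with the jaw centre at 255. Closing now.

{"op": "send_rows", "data": {"motion": [[[0,0.1,-0.1,0,0,0,-0.2],[0,0,0,0,0,0,-1],[0,0,0,0,0,0,-1],[0,0,0,0,0,0,-1],[0,0,0,0,0,0,-1],[0,0,0,0,0,0,-1],[0,0,0,0,0,0,-1],[0,0,0,0,0,0,-1]]], "force": 60}}

```text
clock: 3.97
ee_pos: [0.5407, -0.0964, 0.1378]
ee_rot: [-1.12, 1.335, -1.338]
contact_force: [-2.1, -1.0, 6.8]
gripper_width: 0.22
```

```bash
python3 - <<'E'
from h import *
plan([.539,-.0966,.136],Rd(np.radians(-10)))
snap('wrist','w4')
E
```

```text
pos [ 0.5407 -0.0964  0.1378] f [-2.0806 -0.9547  6.7933] w 0.2200870180407842 clk 3.9667
shift cm [ 0.0482  0.183  -0.1668] turn deg [-0.1237  0.0051  0.02  ]
```

View pics/w4.png

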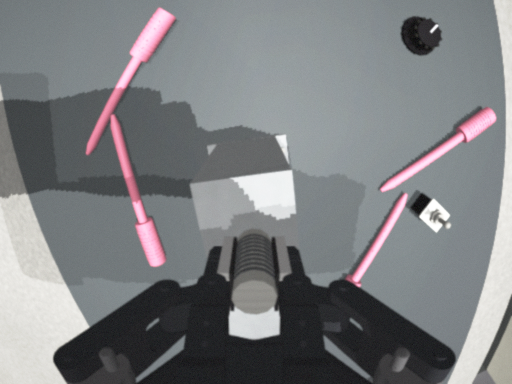

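{"op": "send_rows", "data": {"motion": [[[0,-0.3,0,0,0,0,-1],[0,-1.2,0,0,0,0,-1],[0,-2,0,0,0,0,-1],[0,-2,0,0,0,0,-1],[0,-2,0,0,0,0,-1],[0,-2,0,0,0,0,-1],[0,-2,0,0,0,0,-1],[0,-2,0,0,0,0,-1]]]}}

```text
clock: 4.68
ee_pos: [0.5399, -0.096, 0.2727]
ee_rot: [-1.121, 1.336, -1.336]
contact_force: [0.1, -0.3, -2.5]
gripper_width: 0.218
```

{"op": "send_rows", "data": {"motion": [[[0,-2,0,0,0,0,-1],[0,-2,0,0,0,0,-1],[0,-1.2,0,0,0,0,-1],[0,0,0,0,0,0,-1],[0,0,0,0,0,0,-1],[0,0,0,0,0,0,-1]]]}}

```text
clock: 5.18
ee_pos: [0.5398, -0.096, 0.3224]
ee_rot: [-1.122, 1.338, -1.336]
contact_force: [0.2, 0.2, -2.7]
gripper_width: 0.22
```

```bash
python3 - <<'E'
from h import *
plan([.512,.1945,.335],Rd(np.radians(-10)))
snap('scene','s5');snap('side','d5')
a=cv2.imread('pics/s5.png')[40:260,160:420]; b=cv2.imread('pics/d5.png')[60:300,150:320]
cv2.imwrite('pics/s5c.png',cv2.resize(a,None,fx=2.7,fy=2.7,interpolation=cv2.INTER_CUBIC));cv2.imwrite('pics/d5c.png',cv2.resize(b,None,fx=2.5,fy=2.5,interpolation=cv2.INTER_CUBIC))
E
```

```text
pos [ 0.5398 -0.096   0.3224] f [ 0.1635  0.1719 -2.6605] w 0.21955396586287282 clk 5.1833
shift cm [-28.1291  -1.2487  -7.782 ] turn deg [ 0.0739  0.0126 -0.0077]
```

View pics/s5c.png

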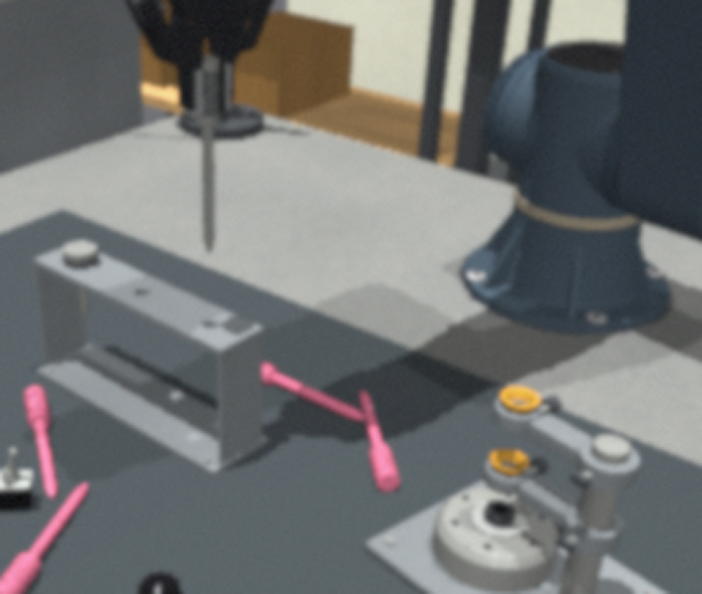

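View pics/d5c.png

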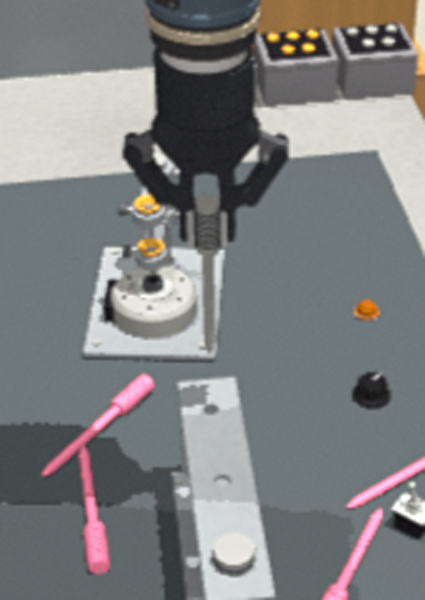

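The spindle hangs upright in the grip, nose at scene (238,132) and side (234,201). The four pink look-alikes had stood on their noses and have toppled by themselves, since I never touched them. The knob, toggle, lens and short spindle are unmoved.

```bash
python3 - <<'E'
from h import *
s=env.get_calibration('side');c=env.get_calibration('scene')
S=(150+(210+.5)/2.5-.5,60+352.5/2.5-.5);C=(160+210.5/2.7-.5,40+250.5/2.7-.5)
print(two(s,S,c,C),onz(s,*S,.2015),onz(c,*C,.2015))
E
```

```text
(array([ 0.5376, -0.0961,  0.2002]), np.float64(0.0015888735675597472)) [ 0.5379 -0.0984  0.2015] [ 0.5385 -0.0943  0.2015]
```

{"op": "send_rows", "data": {"motion": [[[-2.5,-0.3,-0.8,0,0,0,-1],[-2.9,-0.3,-0.9,0,0,0,-1],[-2.9,-0.3,-0.9,0,0,0,-1],[-2.9,-0.3,-0.9,0,0,0,-1],[-2.9,0,-0.9,0,0,0,-1],[-2.9,0,-0.9,0,0,0,-1],[-2.8,0,-0.9,0,0,0,-1],[0,0,0,0,0,0,-1]]]}}

```text
clock: 5.95
ee_pos: [0.5124, 0.1137, 0.3344]
ee_rot: [-1.124, 1.336, -1.332]
contact_force: [-0.0, -0.2, -2.6]
gripper_width: 0.217
```

{"op": "send_rows", "data": {"motion": [[[0,0,0,0,0,0,-1],[0,0,0,0,0,0,-1],[0,0,0,0,0,0,-1]]]}}

```text
clock: 6.2
ee_pos: [0.5134, 0.1089, 0.3349]
ee_rot: [-1.122, 1.337, -1.337]
contact_force: [0.1, 0.5, -1.7]
gripper_width: 0.221
```

```bash
python3 - <<'E'
from h import *
plan([.512,.1945,.335],Rd(np.radians(-10)))
c=env.get_calibration('wrist');print(c['position'],c['attitude'])
snap('wrist','w6')
E
```

```text
pos [0.5134 0.1089 0.3349] f [ 0.1383  0.4636 -1.7481] w 0.22057304987562784 clk 6.2
shift cm [-8.4004 -0.009  -1.6273] turn deg [ 0.0363 -0.0306  0.0222]
[0.5284 0.1913 0.479 ] [-0.3309  0.0289 -0.1724]
```

View pics/w6.png

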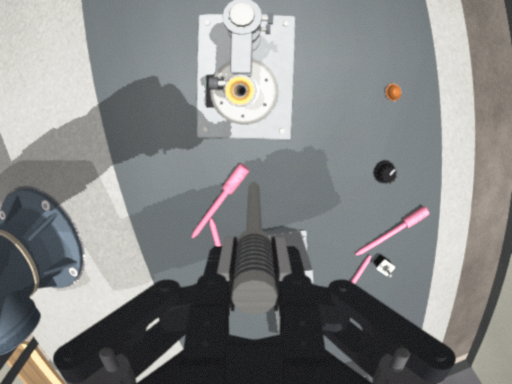

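```bash
python3 - <<'E'
from h import *
c=env.get_calibration('wrist')
b=cv2.imread('pics/w6.png');hsv=cv2.cvtColor(b,cv2.COLOR_BGR2HSV)
m=cv2.inRange(hsv,(12,90,90),(35,255,255));m[:,300:]=0;m[150:]=0
cs,_=cv2.findContours(m,cv2.RETR_EXTERNAL,cv2.CHAIN_APPROX_NONE)
k=max(cs,key=cv2.contourArea);e=cv2.fitEllipse(k);print(e,cv2.boundingRect(k))
print(wz(c,*e[0],.165), 'nose',wz(c,253,185,.2145))
cv2.imwrite('pics/w6c.png',cv2.resize(b[60:220,205:305],None,fx=3.7,fy=3.7,interpolation=cv2.INTER_CUBIC))
E
```

```text
((238.9388885498047, 90.06715393066406), (25.12811279296875, 25.823774337768555), 88.50347900390625) (226, 77, 27, 27)
[0.5138 0.1967 0.165 ] nose [0.513  0.1077 0.2145]
```

View pics/w6c.png

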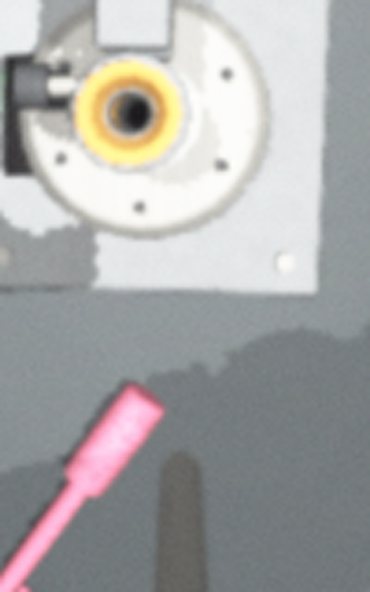

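{"op": "send_rows", "data": {"motion": [[[-2.1,0,-0.4,0,0,0,-1],[-2.2,0,-0.4,0,0,0,-1],[-2.1,0,-0.4,0,0,0,-1],[-2.1,0,-0.3,0,0,0,-1],[0,0,0,0,0,0,-1],[0,1.8,0,0,0,0,-1],[0,1.7,0,0,0,0,-1],[0,0,0,0,0,0,-1]]]}}

```text
clock: 6.92
ee_pos: [0.5125, 0.1945, 0.2974]
ee_rot: [-1.126, 1.339, -1.337]
contact_force: [0.1, -0.1, -2.1]
gripper_width: 0.215
```

{"op": "send_rows", "data": {"motion": [[[0,0,0,0,0,0,-1],[0,0,0,0,0,0,-1],[0,0,0,0,0,0,-1]]]}}

```text
clock: 7.17
ee_pos: [0.5139, 0.1956, 0.3014]
ee_rot: [-1.12, 1.336, -1.337]
contact_force: [0.3, -0.7, -1.7]
gripper_width: 0.22
```

```bash
python3 - <<'E'
from h import *
plan([.5138,.1955,.298],Rd(np.radians(-10)))
snap('wrist','w7');snap('scene','s7');snap('side','d7')
w=cv2.imread('pics/w7.png')[120:300,170:350];a=cv2.imread('pics/s7.png')[120:250,300:430]; b=cv2.imread('pics/d7.png')[90:220,150:280]
r=lambda x:cv2.resize(x,(390,390),interpolation=cv2.INTER_CUBIC)
cv2.imwrite('pics/m7.png',np.hstack([r(a),r(b)]));cv2.imwrite('pics/w7c.png',cv2.resize(w,(540,540),interpolation=cv2.INTER_CUBIC))
E
```

```text
pos [0.5139 0.1956 0.3014] f [ 0.3008 -0.6603 -1.6591] w 0.21996987676817828 clk 7.1667
shift cm [ 0.0105  0.3438 -0.0088] turn deg [-0.0721 -0.0335 -0.0466]
```

View pics/m7.png

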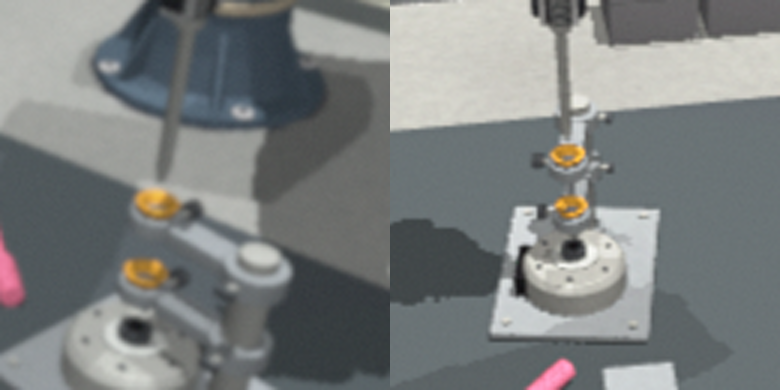

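View pics/w7c.png

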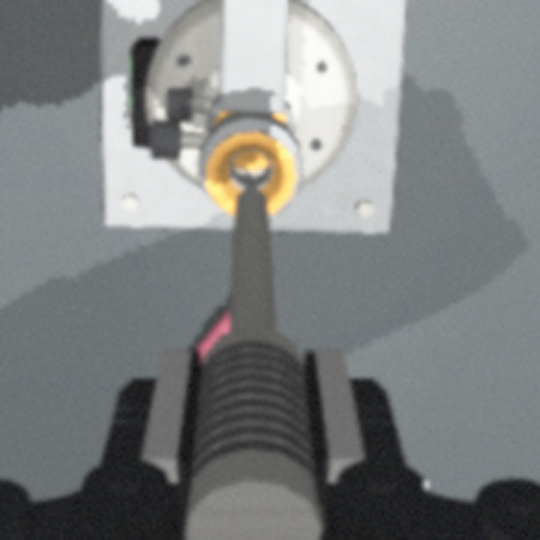

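```bash
python3 - <<'E'
from h import *
s=env.get_calibration('side');c=env.get_calibration('scene');w=env.get_calibration('wrist')
S=lambda x,y:(150+(x-390+.5)/3-.5,90+(y+.5)/3-.5); C=lambda x,y:(300+(x+.5)/3-.5,120+(y+.5)/3-.5)
def ring(t,hi):
    hsv=cv2.cvtColor(cv2.imread(f'pics/{t}.png'),cv2.COLOR_BGR2HSV);m=cv2.inRange(hsv,(12,110,100),(32,255,255))
    cs,_=cv2.findContours(m,cv2.RETR_EXTERNAL,cv2.CHAIN_APPROX_NONE)
    for k in cs:
        if cv2.contourArea(k)>20: print(t,cv2.boundingRect(k),cv2.fitEllipse(k)[0])
ring('w7',0);ring('s7',0);ring('d7',0)
for z in(.177,.181):
  print(z,'side nose',onz(s,*S(567,137),z)[:2],'scene',onz(c,*C(163,178),z)[:2],'wrist',wz(w,254.3,183.8,z)[:2])
print('two',two(s,S(567,137),c,C(163,178)))
E
```

```text
w7 (239, 164, 28, 27) (252.84693908691406, 177.71841430664062)
w7 (398, 137, 15, 17) (405.20794677734375, 145.23240661621094)
s7 (253, 298, 15, 13) (260.03125, 303.73968505859375)
s7 (341, 207, 15, 9) (348.169677734375, 210.65188598632812)
s7 (345, 184, 15, 9) (351.9680480957031, 187.6997528076172)
s7 (323, 83, 6, 17) (325.35382080078125, 91.97430419921875)
s7 (213, 74, 17, 7) (221.5362548828125, 77.66667938232422)
s7 (245, 45, 70, 51) (276.0625, 69.26136016845703)
s7 (212, 34, 33, 45) (227.66055297851562, 54.11536407470703)
s7 (253, 0, 68, 34) (292.5141906738281, 15.09675121307373)
s7 (181, 0, 70, 21) (228.81031799316406, 8.750799179077148)
d7 (292, 180, 10, 8) (296.28936767578125, 183.57437133789062)
d7 (205, 155, 11, 8) (209.8640594482422, 158.33990478515625)
d7 (204, 138, 11, 8) (208.96530151367188, 141.2111053466797)
d7 (227, 60, 9, 15) (231.54617309570312, 69.15343475341797)
d7 (232, 17, 93, 93) (279.8871765136719, 53.68988800048828)
0.177 side nose [0.5131 0.2019] scene [0.5045 0.1938] wrist [0.5147 0.1948]
0.181 side nose [0.5126 0.196 ] scene [0.5108 0.1966] wrist [0.5149 0.196 ]
two (array([0.5122, 0.1967, 0.1812]), np.float64(0.0014126028685255716))
```

```bash
python3 - <<'E'
from h import *
s=env.get_calibration('side');c=env.get_calibration('scene');w=env.get_calibration('wrist')
print(two(s,(209,141.4),c,(352,187.8)),two(s,(210,158.5),c,(348.1,210.7)))
print(wz(w,252.85,177.3,.165))
e=np.array([env.state()['ee_pos'] for _ in range(5)]);print(e)
cv2.imwrite('pics/x7.png',cv2.resize(cv2.imread('pics/d7.png')[120:170,185:235],(600,600),interpolation=cv2.INTER_CUBIC))
E
```

```text
(array([0.5126, 0.1965, 0.1609]), np.float64(3.98779659660423e-05)) (array([0.5123, 0.1965, 0.1032]), np.float64(0.0004906659736323244))
[0.5138 0.1979 0.165 ]
[[0.5137 0.1959 0.3011]
 [0.5137 0.1959 0.3011]
 [0.5137 0.1959 0.3011]
 [0.5137 0.1959 0.3011]
 [0.5137 0.1959 0.3011]]
```

View pics/x7.png

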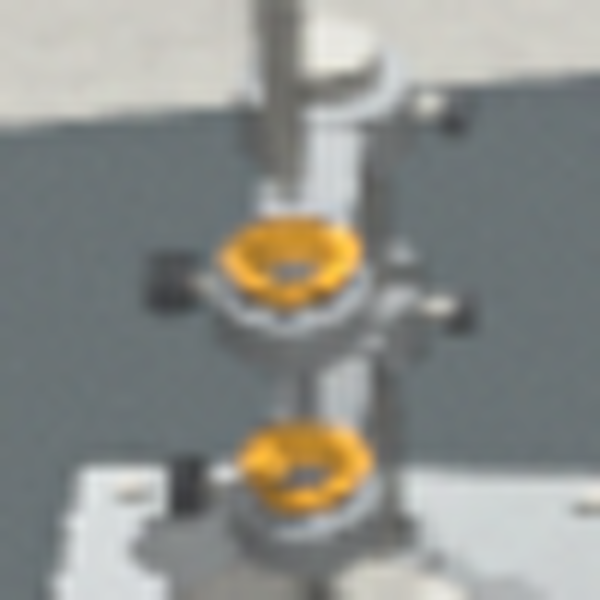

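{"op": "send_rows", "data": {"motion": [[[-0.08,0.5,0,0,0,0,-1],[0,0.5,0,0,0,0,-1],[0,0.5,0,0,0,0,-1],[0,0.4,0,0,0,0,-1],[0,0,0,0,0,0,-1],[0,0,0,0,0,0,-1]]]}}

```text
clock: 7.82
ee_pos: [0.5133, 0.1967, 0.2809]
ee_rot: [-1.122, 1.337, -1.336]
contact_force: [-0.5, -0.4, -2.0]
gripper_width: 0.218
```

```bash
cat > look.py <<'E'
from h import *
import sys
t=sys.argv[1]
plan([.5138,.1965,.1925],Rd(np.radians(-10)))
snap('wrist','w'+t);snap('scene','s'+t);snap('side','d'+t)
w=cv2.imread(f'pics/w{t}.png')[140:230,210:300];a=cv2.imread(f'pics/s{t}.png')[160:235,320:395]; b=cv2.imread(f'pics/d{t}.png')[115:190,175:250]
r=lambda x:cv2.resize(x,(260,260),interpolation=cv2.INTER_CUBIC)
cv2.imwrite(f'pics/m{t}.png',np.hstack([r(w),r(a),r(b)]))
E
python3 look.py 8
```

```text
pos [0.5133 0.1967 0.2809] f [-0.543  -0.4091 -1.9918] w 0.21785108614132764 clk 7.8167
shift cm [0.0095 8.8437 0.0595] turn deg [0.0417 0.0146 0.0183]
```

View pics/m8.png

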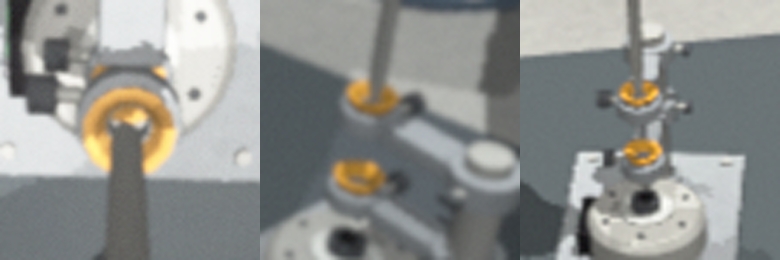

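{"op": "send_rows", "data": {"motion": [[[0,0.4,0,0,0,0,-1],[0,0.4,0,0,0,0,-1],[0,0.4,0,0,0,0,-1],[0,0,0,0,0,0,-1],[0,0,0,0,0,0,-1]]]}}

```text
clock: 8.38
ee_pos: [0.5133, 0.1967, 0.2689]
ee_rot: [-1.122, 1.337, -1.336]
contact_force: [0.4, 0.1, -3.7]
gripper_width: 0.22
```

{"op": "send_rows", "data": {"motion": [[[0,0.4,0,0,0,0,-1],[0,0.4,0,0,0,0,-1],[0,0.4,0,0,0,0,-1],[0,0,0,0,0,0,-1],[0,0,0,0,0,0,-1]]]}}

```text
clock: 8.8
ee_pos: [0.5133, 0.1967, 0.257]
ee_rot: [-1.122, 1.337, -1.336]
contact_force: [-0.5, 0.3, -1.3]
gripper_width: 0.217
```

```bash
python3 look.py 9; python3 -c "
from h import *
print(env.state()['contact_force'],env.state()['ft_torque'])"
```

```text
pos [0.5133 0.1967 0.257 ] f [-0.499   0.2806 -1.3048] w 0.21731886271557754 clk 8.8
shift cm [0.0074 6.4494 0.0517] turn deg [0.0344 0.009  0.0145]
[ 0.1793  0.0565 -2.5673] [-0.011   0.005  -0.0018]
```

View pics/m9.png

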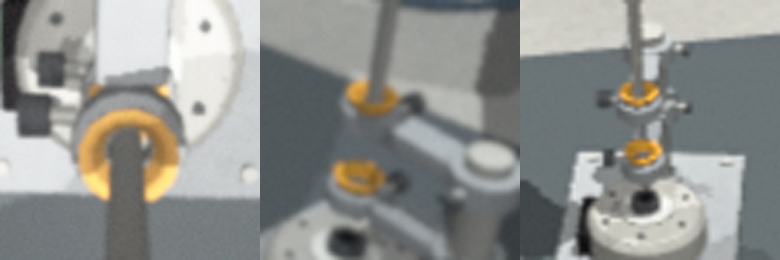

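{"op": "send_rows", "data": {"motion": [[[0,0.4,0.05,0,0,0,-1],[0,0.4,0,0,0,0,-1],[0,0.4,0,0,0,0,-1],[0,0.4,0,0,0,0,-1],[0,0,0,0,0,0,-1],[0,0,0,0,0,0,-1]]]}}

```text
clock: 9.45
ee_pos: [0.5138, 0.1966, 0.241]
ee_rot: [-1.122, 1.337, -1.336]
contact_force: [-0.5, -0.3, -2.6]
gripper_width: 0.217
```

{"op": "send_rows", "data": {"motion": [[[0,0.4,0,0,0,0,-1],[0,0.4,0,0,0,0,-1],[0,0.4,0,0,0,0,-1],[0,0,0,0,0,0,-1],[0,0,0,0,0,0,-1]]]}}

```text
clock: 9.87
ee_pos: [0.5138, 0.1966, 0.229]
ee_rot: [-1.122, 1.337, -1.336]
contact_force: [-0.3, 0.2, -2.5]
gripper_width: 0.216
```

```bash
python3 look.py 10
```

```text
pos [0.5138 0.1966 0.229 ] f [-0.3297  0.2318 -2.4983] w 0.21563098849541126 clk 9.8667
shift cm [ 0.0104  3.6514 -0.0007] turn deg [0.0318 0.0096 0.0119]
```

View pics/m10.png

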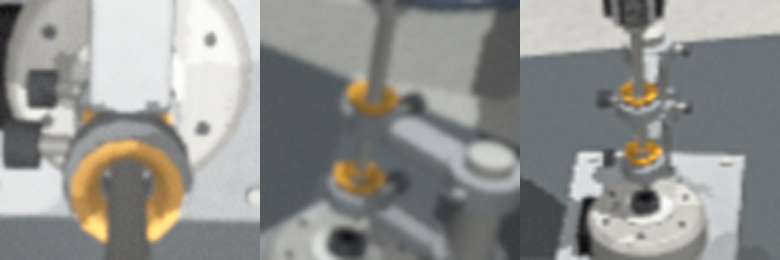

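The nose has come through the upper bushing and is entering the lower mouth, centred, with no side force.

{"op": "send_rows", "data": {"motion": [[[0,0.3,0,0,0,0,-1],[0,0.3,0,0,0,0,-1],[0,0.3,0,0,0,0,-1],[0,0.3,0,0,0,0,-1],[0,0,0,0,0,0,-1],[0,0,0,0,0,0,-1]]]}}

```text
clock: 10.52
ee_pos: [0.5138, 0.1966, 0.217]
ee_rot: [-1.122, 1.337, -1.336]
contact_force: [0.8, 0.1, -1.8]
gripper_width: 0.215
```

{"op": "send_rows", "data": {"motion": [[[0,0.3,0,0,0,0,-1],[0,0.3,0,0,0,0,-1],[0,0.3,0,0,0,0,-1],[0,0.3,0,0,0,0,-1],[0,0,0,0,0,0,-1],[0,0,0,0,0,0,-1]]]}}

```text
clock: 11.02
ee_pos: [0.5138, 0.1966, 0.2051]
ee_rot: [-1.122, 1.337, -1.336]
contact_force: [0.9, 0.2, -2.9]
gripper_width: 0.215
```

```bash
python3 look.py 11;python3 - <<'E'
import cv2,numpy as np
a=cv2.imread('pics/s11.png')[130:260,310:410];b=cv2.imread('pics/d11.png')[90:220,160:260]
cv2.imwrite('pics/z11.png',np.hstack([cv2.resize(x,(400,520),interpolation=cv2.INTER_CUBIC) for x in(a,b)]))
E
```

```text
pos [0.5138 0.1966 0.2051] f [ 0.8637  0.1967 -2.9011] w 0.2153894927548527 clk 11.0167
shift cm [ 0.0119  1.2562 -0.0014] turn deg [0.0305 0.011  0.0111]
```

View pics/z11.png

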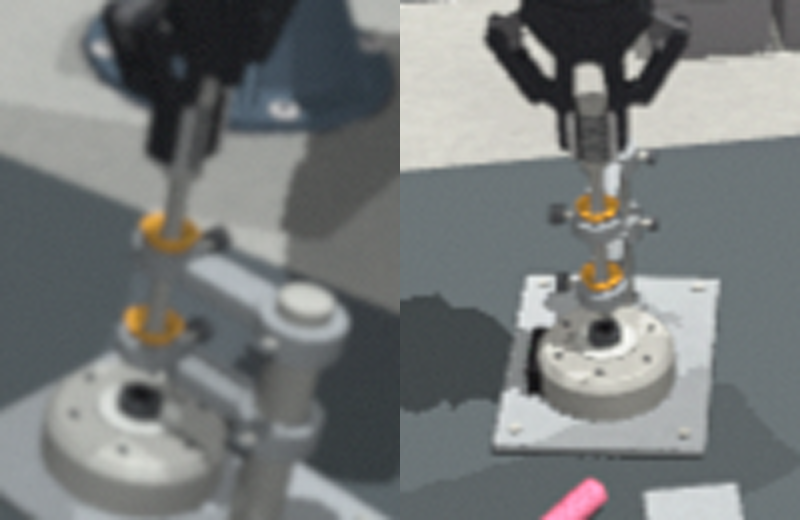

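{"op": "send_rows", "data": {"motion": [[[0,0.3,0,0,0,0,-1],[0,0.3,0,0,0,0,-1],[0,0.3,0,0,0,0,-1],[0,0.2,0,0,0,0,-1],[0,0,0,0,0,0,-1],[0,0,0,0,0,0,-1]]]}}

```text
clock: 11.67
ee_pos: [0.5139, 0.1966, 0.1941]
ee_rot: [-1.122, 1.337, -1.336]
contact_force: [0.1, -1.2, -3.3]
gripper_width: 0.217
```

```bash
python3 look.py 12;python3 - <<'E'
import cv2,numpy as np
a=cv2.imread('pics/s12.png')[170:240,320:380];b=cv2.imread('pics/d12.png')[120:190,180:240]
cv2.imwrite('pics/z12.png',np.hstack([cv2.resize(x,(400,467),interpolation=cv2.INTER_CUBIC) for x in(a,b)]))
E
```

```text
pos [0.5139 0.1966 0.1941] f [ 0.0914 -1.1852 -3.3125] w 0.21728914433494034 clk 11.6667
shift cm [ 0.0145  0.1615 -0.0042] turn deg [0.0266 0.012  0.0085]
```

View pics/z12.png

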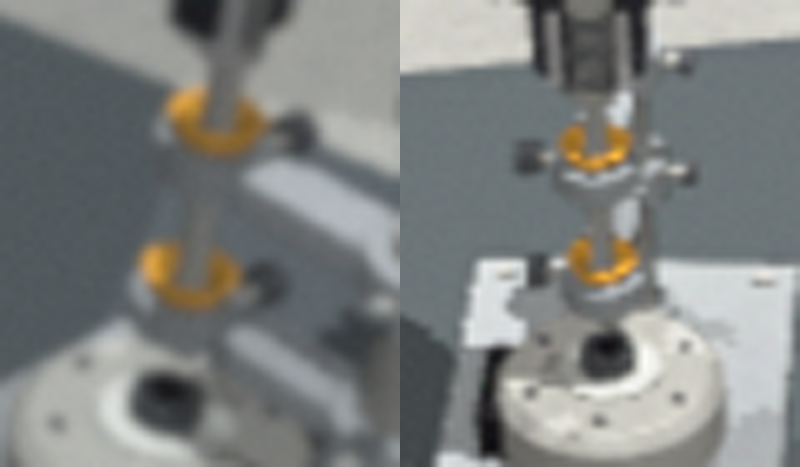

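View pics/w12.png

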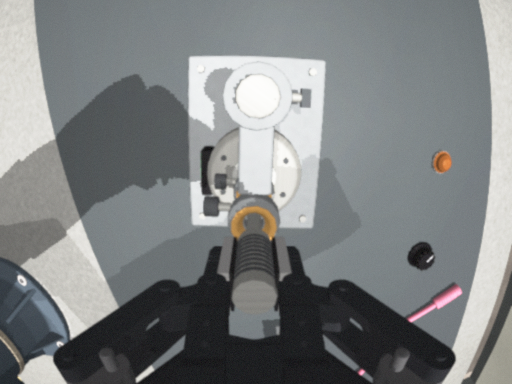

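{"op": "send_rows", "data": {"motion": [[[0,0.1,0,0,0,0,-1],[0,0.1,0,0,0,0,-1],[0,0,0,0,0,0,-1],[0,0,0,0,0,0,-1],[0,0,0,0,0,0,-1],[0,0,0,0,0,0,-1]]]}}

```text
clock: 12.32
ee_pos: [0.514, 0.1967, 0.1924]
ee_rot: [-1.122, 1.337, -1.336]
contact_force: [-0.2, 0.0, -1.8]
gripper_width: 0.219
```

```bash
python3 look.py 13; python3 - <<'E'
import cv2,numpy as np
f=lambda n:cv2.imread(f'pics/{n}.png')[220:320,200:310]
cv2.imwrite('pics/z13.png',np.hstack([cv2.resize(f(n),(385,350),interpolation=cv2.INTER_CUBIC) for n in('w4','w13')]))
E
```

```text
pos [0.514  0.1967 0.1924] f [-0.2326  0.0009 -1.755 ] w 0.2193659588975338 clk 12.3167
shift cm [ 0.0233 -0.0127 -0.0203] turn deg [-0.0009  0.0097 -0.0076]
```

View pics/z13.png

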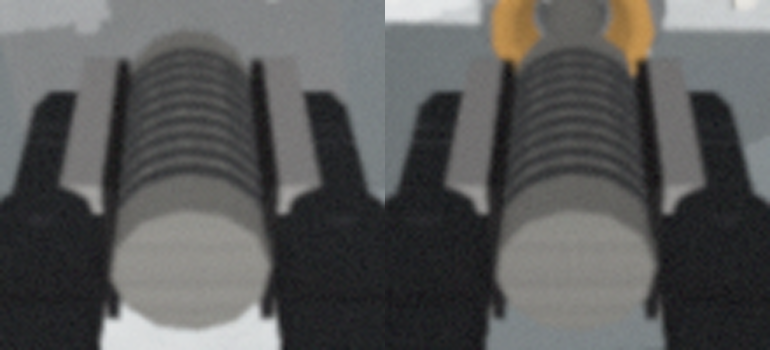

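View pics/s13.png

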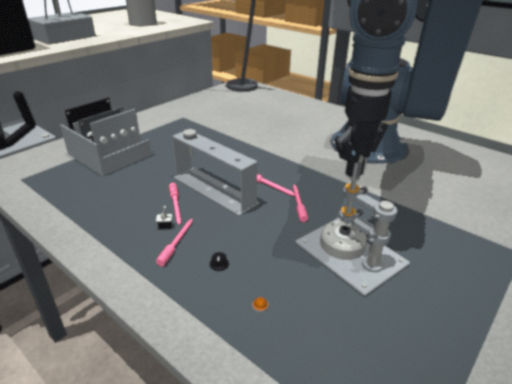

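The head sits in the pads exactly as at the grasp, so it has not slipped. The nose is at about z = 0.072, mid-gap, and the arm is still. Handing in.

```bash
python3 - <<'E'
from h import *
print(env.job_done()); s=env.state(); print(s['ee_pos'],s['contact_force'],s['gripper_width'],s['clock'])
E
```

```text
the job is handed in; nothing more can be done
None
the job is handed in; nothing more can be done
```

The long spindle is threaded through both bushings and was handed in still gripped, with its nose about midway between the lower bushing and the tester's cup. No verdict was reported.

- **Nose height:** about 0.072 m, from a TCP at 0.192 m and the grip-to-nose offset of about 0.1205 m. That is roughly 13 mm below the lower bushing and 14 mm above the cup. The bushing boss hid the nose in the last pictures, so this is worked out, not seen. Mid-air camera checks agreed with it to within about 2 mm.
- **Grip:** the last wrist picture shows the head in the pads exactly as at the grasp, so it had not slipped. The force reading was only about the spindle's own weight, and I saw no sign of contact with the tester.
- **Alignment:** no reading taken on the way down showed more than about 1 N of side force. The cameras disagreed on the upper mouth's position by 2 to 10 mm, so I centred the spindle mainly by the wrist view.
- **Other parts:** the short spindle, toggle and lens cap look unmoved. The knob looks shifted by about 2 pixels (roughly 5 mm) in the last scene picture, within its 25 mm limit.
- **Pink look-alikes:** all four toppled from standing on their noses early in the run. The arm did not touch them, but one falling may have nudged the knob.

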